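# Spread the specimen pucks and hold the viewing mirror on the reference ball

### The job

Get the tray ready for its picture: first spread the heap of four specimen pucks into one even layer, all standing flat on the tray's floor with at least 20 mm of clear space between any two. Then, leaving the other things on the bench where they are, swing the sprung mirror by its handle peg until the fixed camera, looking into the mirror, sees the white reference ball on the tray (its line of sight, reflected at the mirror's pivot, lands on the ball), and finish holding the mirror there, still in hand, because it springs back when let go.

Things in the scene. Friction and masses are not known exactly. Their poses are not given: they have to be found in the camera images.
- puck0_c (a point): centre (half-way up) of one of four identical loose specimen pucks: grey upright cylinders, 40 mm diameter, 30 mm tall, about 60 g, z along the cylinder; at the start three stand close together (gaps about 5 mm) on the tray floor and the fourth sits on top of them
- puck1_c (a point): centre (half-way up) of one of four identical loose specimen pucks: grey upright cylinders, 40 mm diameter, 30 mm tall, about 60 g, z along the cylinder; at the start three stand close together (gaps about 5 mm) on the tray floor and the fourth sits on top of them
- puck2_c (a point): centre (half-way up) of one of four identical loose specimen pucks: grey upright cylinders, 40 mm diameter, 30 mm tall, about 60 g, z along the cylinder; at the start three stand close together (gaps about 5 mm) on the tray floor and the fourth sits on top of them
- puck3_c (a point): centre (half-way up) of one of four identical loose specimen pucks: grey upright cylinders, 40 mm diameter, 30 mm tall, about 60 g, z along the cylinder; at the start three stand close together (gaps about 5 mm) on the tray floor and the fourth sits on top of them
- tray: fixed square aluminium tray, 240 x 240 mm outside, walls 5 mm thick and 16 mm high, inner floor 5 mm above its origin (inside 230 x 230 mm); origin at the centre of its underside on the bench, x and y along its sides. A thin flat paper disc, 116 mm across, lies fixed on its floor under the pucks
- ball (a point): centre of the white reference ball, 44 mm diameter, fixed on a 12 mm post on a lug of the tray, outside its +y wall, 80 mm above the bench
- pivot (a point): point on the mirror's upright pivot axis at mid-height of the mirror, 80 mm above the bench; it lies on the mirror's reflecting face, and the camera aims straight at it. x axis: from pivot to camera. Camera and mirror stand on one fixed plate 300 x 80 x 12 mm
- lens (a point): centre of the front of the camera's lens, 163 mm from the pivot axis, 80 mm above the bench; the camera is an off-white box 75 x 62 x 62 mm with a black lens 48 mm across, looking level at the pivot
- mirror (a joint): turn of the upright mirror (104 mm wide, 84 mm high, black rim) about its pivot: 0 at its rest stop, growing clockwise seen from above to a stop at 1.35 rad; a weak spring (0.12 N m at rest, 0.2 N m more per rad) swings it back to 0 when let go. At 0 its reflecting face looks 15 degrees clockwise (seen from above) from the direction of the camera
- peg (a point): middle of the graspable upper part of the mirror's upright pale-grey handle peg: a round peg of 14 mm diameter, free from 42 mm below this point to 26 mm above it (this point is 162 mm above the bench), on an arm that points straight away from the mirror's back, 90 mm from the pivot axis. Site x axis = the way the reflecting face looks, so the peg lies 90 mm from the pivot along -x. The peg turns with the mirror
- view (a point): not a thing to touch: origin on the pivot axis, 80 mm above the bench; its x axis is the camera's line of sight after the mirror has reflected it (it turns twice as far as the mirror). The camera sees the ball when the ball lies on this axis
- beaker: bystander, loose: clear beaker, 72 mm across, 95 mm tall; origin at the centre of its underside
- collar: bystander, loose: short steel collar, 56 mm across, 22 mm tall; origin at the centre of its underside
- spatula: bystander, loose: flat-bladed steel scraper 150 mm long, lying flat; its length along x
- reagent: bystander, loose: amber bottle with label, 68 mm across, 170 mm tall; origin at the centre of its underside
- jar: bystander, loose: white jar with cap, 60 mm across, 75 mm tall; origin at the centre of its underside
- mortar: bystander, loose: white bowl-shaped mortar, 100 mm across, 50 mm tall; origin at the centre of its underside
- tipbox: bystander, fixed: grey box with clear lid, 87 x 122 mm, 66 mm tall; origin at the centre of its underside
Not all that is in view belongs to the job. What is shaped like the part that bears puck3_c but green is not meant. Leave any purple look-alike of the part that bears puck0_c alone.

How it is judged:
By the outcome, as a careful person would: the job done as asked, in the order asked, and still so for the second after the job is handed in, while the arm keeps its last pose, push and grip.
It also fails if it takes over 67 s, if anything falls off the work surface, if the arm or the gripper's body presses on something with over 40 N, if the wrist force passes 120 N, or if a joint passes its speed limit or range.

### The arm

A 6-joint arm with a two-finger parallel gripper is mounted at the origin on the work surface. World frame = base frame: x ahead of the robot, y to its left, z up, the work surface at z = 0. Lengths are in m, angles in degrees, forces in N, time in s.
With the tool pointing down it reaches from about 0.375 to 0.9 m from the base axis. Payload 3.1 kg.
Tool frame: the origin (TCP) lies on the centre line of the jaws, within the pads' length; the fingertips stand 25 mm ahead of it and the grasp point (between the pads) lies 6 mm ahead of it; z points along the fingers, y is the line along which they close (so a half turn about z gives the same grasp; the last joint's range is limited). The gripper opens to 87 mm and grips with 3 to 60 N. Pads are 19 mm wide; open, the fingers measure 117 mm over their backs; the gripper's body (75 mm by 190 mm) begins 51 mm behind the grasp point.
Start: joints at [-10.227, 30.224, 82.088, -0, 67.689, -10.227], TCP at [0.625, 0, 0.248] pointing down, gripper open.
Joint ranges: [-176.69, 176.69], [-43.24, 126.21], [12.49, 139.97], [-82, 262], [0, 151.66], [-163.58, 163.58]. Speed limits (degrees/s): [159.86, 159.86, 180, 180, 180, 180].

### API

Orientations are given as a 3x3 rotation matrix whose columns are the frame's x, y, z axes.
In Python, from rig import bot, cams, models gives the robot as it stands. The module is installed in compiled form; this text tells all that it offers.
- The arm moves only by the shell command python3 -m handwheel 'ROWS' [OPENING]. ROWS is JSON, a list of rows, each a list of 6 numbers: the shift along the world's x, y, z each as a share of 1 m, from -1 to 1, then the turn, a rotation vector about the world's x, y, z each as a share of 2 rad, from -1 to 1. In form: [[dx, dy, dz, wx, wy, wz], ...]. A call has exactly 8 rows; each row is the pose to reach, as a shift and turn from the pose commanded when the call began; what a row does not reach only later rows make up. A row lasts 1/12 s, in which the tool goes at most 41.7 mm and 7.16 degrees, less where a joint would pass 70% of its speed; a pose out of reach is approached as far as the arm can. A call with a number of a shift or a turn outside -1 to 1 is refused whole. A call with a gripper value outside its range is refused whole. OPENING is the opening, from -1 (shut) to 1 (fully open), so that 0 is half open, set as the call begins (- or left out, the last holds). The fingers move at their own pace and stop on an object; the grip force is fixed at half the most. Time passes only in rows, so rows that repeat a pose let the fingers close, or fill a call up. It gives the time, the measured TCP pose, the force, the opening and the grip force at its end, in the units of the state.
- bot.read_state(): the state, without advancing time (a new reading comes with each control period).
- cams.capture(name): name is "scene" or "side" or "wrist"; returns (picture, depth): 480x640x3 uint8, blue, green, red; 480x640 float32, m along the optical axis (not along the pixel's ray), 0 where there is no reading.
- cams.calibration(name): a dict with "mtx" (3x3 intrinsics, pixels), "dist_coeffs" ([k1, k2, p1, p2, k3] as OpenCV has them; the pictures are not rectified), "R" (3x3) and "t" (3): a world point X has camera coordinates R X + t; the wrist camera has in their place "tool_from_camera" (4x4, takes a point from camera to tool coordinates, whose origin is the TCP and whose axes are the flange's). Camera axes: x right, y down, z forward; pixel columns grow to the right and rows downward; lengths in m; the calibration is good to about 2 mm. A picture is of the moment at which its call begins: read the wrist's pose just before it. calibration takes no time and is no camera call.
- bot.hand_in(): hands the job in; it is judged then, once.
Trained networks look in the newest picture that a camera, given by its name, has taken for a name from the list of things; names that differ only in an ending like _2 or _b are one class to them, and where a whole thing is asked for, a point or a joint stands for the part that bears it (a point fixed in the world has none). Each returns a list of dicts, best first, with "conf" (0 to 1); they miss things now and then, are a little off and sometimes report something else, mostly with a low value. They report only what shows in the picture. A call takes as long as a camera call. They do not tell look-alikes from the thing itself.
- models.spot_in(query, camera): "position" ([column, row] in pixels, amid what is visible of it).
- models.tip_of(query, camera): "position" ([column, row] in pixels: a listed point, or the origin of a listed thing).
The state is a dict: "time_s": time; "joint_positions": joint angles; "qvel": joint speeds; "tau": joint torques, N m; "position": TCP position; "tcp_rot": TCP orientation; "force": force on the tool from outside, world axes, zero at the start; "moment": the same for the moment, N m; "opening": opening from 0.0 (shut) to 1.0 (fully open); "grasp_force": force on a finger pad.
Only numpy, scipy, OpenCV 4.12 (cv2) and the standard library are available. Lean on these libraries where they do the work, as an engineer would, in place of code of your own. Each camera call takes 0.05 s, during which the arm holds its last target. There are 200 camera calls.

## Working session

There is one attempt and no reset: what is moved stays moved. The work goes in short steps, Python scripts to look and compute and a shell command to move; the robot and the scene stay as the last step left them, time stands still between calls to the robot, and variables do not carry over. Pictures are saved under pics/ and viewed, at most 10 in all, crops included, and the job is handed in when it is done.

```bash
mkdir -p pics; cat > h.py <<'E'
import numpy as np, cv2
from rig import bot, cams, models
def world(cam,px,d=None,z=None,st=None):
    c=cams.calibration(cam); p=cv2.undistortPoints(np.array([[px]],float),c["mtx"],np.array(c["dist_coeffs"]))[0,0]
    r=np.array([p[0],p[1],1.])
    if cam=="wrist":
        st=st or bot.read_state(); T=np.array(c["tool_from_camera"]); W=np.array(st["tcp_rot"])
        R=W@T[:3,:3]; o=W@T[:3,3]+np.array(st["position"])
    else:
        R=np.array(c["R"]).T; o=-R@np.array(c["t"])
    r=R@r
    if z is not None: d=(z-o[2])/r[2]
    return o+r*d
def med(D,px,k=2):
    x,y=map(int,np.round(px)); w=D[max(0,y-k):y+k+1,max(0,x-k):x+k+1]; w=w[w>0]
    return float(np.median(w)) if w.size else 0
E
python3 - <<'E'
from h import *
np.set_printoptions(precision=3,suppress=True)
S={}
for c in("scene","side"):
    P,D=cams.capture(c); cv2.imwrite(f"pics/{c}0.png",P); np.save(f"{c}.npy",D)
    k=cams.calibration(c);print(c,-np.array(k["R"]).T@k["t"])
    for q in ["puck0_c","tray","ball","pivot","lens","peg","mirror","view"]:
        for r in models.tip_of(q,c)[:6]:
            px=r["position"]; d=med(D,px); print(q,round(r["conf"],2),np.round(px), world(c,px,d) if d else None)
print(bot.read_state()["time_s"])
E
```

```text
scene [ 1.345 -0.093  1.023]
puck0_c 0.65 [271. 213.] [ 0.375 -0.11   0.026]
puck0_c 0.49 [240. 261.] [ 0.551 -0.192  0.044]
tray 0.88 [236. 274.] [ 0.582 -0.204  0.035]
ball 0.98 [305. 249.] [ 0.573 -0.032  0.099]
pivot 0.84 [414. 252.] [0.574 0.239 0.06 ]
pivot 0.49 [264. 356.] [ 0.826 -0.143  0.062]
pivot 0.3 [234. 272.] [ 0.574 -0.208  0.036]
lens 0.62 [482. 261.] [0.639 0.383 0.087]
lens 0.39 [224. 267.] [ 0.555 -0.233  0.033]
peg 0.68 [237. 272.] [ 0.575 -0.2    0.035]
peg 0.6 [381. 215.] [0.543 0.149 0.166]Traceback (most recent call last):
  File "<stdin>", line 8, in <module>
ValueError: it knows: ball, beaker, collar, jar, lens, mortar, peg, pivot, puck0, puck1, puck2, puck3, reagent, spatula, tipbox, tray, view
```

```bash
python3 - <<'E'
from h import *
np.set_printoptions(precision=3,suppress=True)
for c in("side",):
    P,D=cams.capture(c); cv2.imwrite(f"pics/{c}0.png",P); np.save(f"{c}.npy",D)
    k=cams.calibration(c);print(c,-np.array(k["R"]).T@k["t"])
    for q in ["puck0_c","tray","ball","pivot","lens","peg"]:
        for r in models.tip_of(q,c)[:6]:
            px=r["position"]; d=med(D,px); print(q,round(r["conf"],2),np.round(px), world(c,px,d) if d else None)
print(bot.read_state()["time_s"])
E
```

```text
side [-0.381 -0.89   1.012]
puck0_c 0.74 [377. 306.] [ 0.506 -0.202  0.031]
tray 0.92 [386. 306.] [ 0.529 -0.212  0.024]
ball 0.87 [346. 250.] [ 0.555 -0.041  0.097]
pivot 0.93 [287. 212.] [0.578 0.225 0.088]
pivot 0.69 [386. 307.] [ 0.528 -0.213  0.019]
lens 0.64 [268. 188.] [0.634 0.384 0.084]
peg 0.56 [296. 205.] [0.597 0.207 0.111]
0.7
```

View pics/scene0.png

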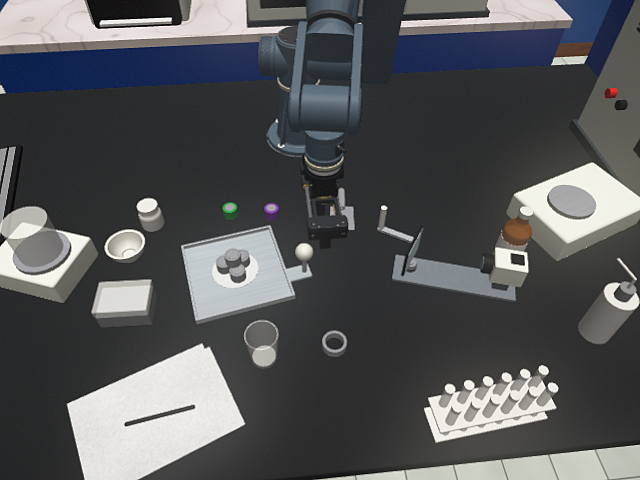

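View pics/side0.png

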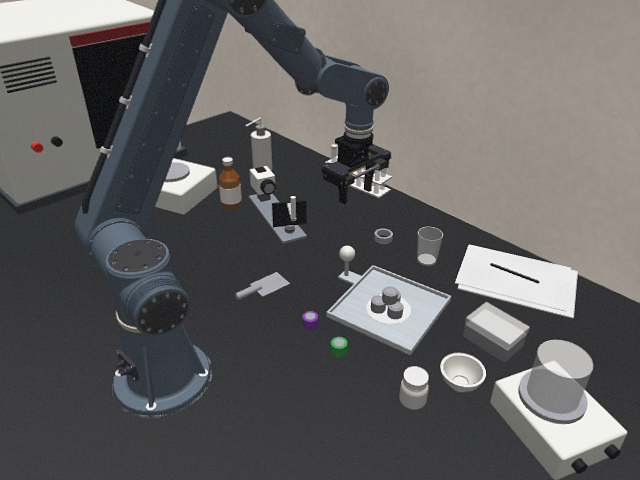

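The scene picture shows the heap in the tray at (235,263). The look-alikes are the green puck at (230,209) and the purple one at (271,210), both outside the tray on the bench, so I'll leave them alone. The ball is at (304,253), the mirror at (414,252), the peg at (381,215) and the camera at (505,265). The side picture agrees: heap at (386,302), green at (340,346), purple at (310,320). Next I'll look at the heap from above with the wrist camera.

```bash
python3 -c "
from h import *
print(np.round(cams.calibration('wrist')['tool_from_camera'],3)); print(np.round(bot.read_state()['tcp_rot'],3))"
python3 -m handwheel '[[-0.02,-0.04,0.02,0,0,0],[-0.04,-0.07,0.05,0,0,0],[-0.06,-0.11,0.08,0,0,0],[-0.08,-0.15,0.1,0,0,0],[-0.09,-0.18,0.12,0,0,0],[-0.1,-0.21,0.12,0,0,0],[-0.1,-0.21,0.12,0,0,0],[-0.1,-0.21,0.12,0,0,0]]' 1
```

```text
[[-0.    -0.967 -0.254  0.07 ]
 [ 1.    -0.    -0.001  0.001]
 [ 0.001 -0.254  0.967 -0.138]
 [ 0.     0.     0.     1.   ]]
[[-0.  1.  0.]
 [ 1.  0. -0.]
 [-0.  0. -1.]]
time_s: 1.37
position: [0.5244, -0.2139, 0.3693]
tcp_rot: [[0.005, 1.0, 0.003], [1.0, -0.005, -0.003], [-0.003, 0.003, -1.0]]
force: [-0.1, 1.6, -0.3]
opening: 1.0
grasp_force: 0.0
```

```bash
python3 - <<'E'
from h import *
np.set_printoptions(precision=3,suppress=True)
st=bot.read_state(); P,D=cams.capture("wrist"); cv2.imwrite("pics/w1.png",P); np.save("w1.npy",D)
for q in ["puck0_c","tray","ball"]:
    for r in models.tip_of(q,"wrist")[:6]:
        px=r["position"]; d=med(D,px); print(q,round(r["conf"],2),np.round(px), world("wrist",px,d,st=st) if d else None)
# height map
c=cams.calibration("wrist");K=c["mtx"]
v,u=np.mgrid[0:480,0:640]; p=cv2.undistortPoints(np.dstack([u,v]).reshape(-1,1,2).astype(float),np.array(K),np.array(c["dist_coeffs"]))[:,0]
pc=np.c_[p,np.ones(len(p))]*D.reshape(-1,1); T=np.array(c["tool_from_camera"]);W=np.array(st["tcp_rot"])
X=(pc@T[:3,:3].T+T[:3,3])@W.T+st["position"]; X=X.reshape(480,640,3); X[D==0]=np.nan; np.save("X1.npy",X)
for lo,hi in((.058,.075),(.028,.045)):
    m=((X[...,2]>lo)&(X[...,2]<hi)).astype(np.uint8)
    n,l,s,ce=cv2.connectedComponentsWithStats(m)
    for i in range(1,n):
        if s[i,4]>300: q=X[l==i]; print(lo,s[i],np.median(q,0),(q.min(0)+q.max(0))/2,q.max(0)-q.min(0))
E
```

```text
puck0_c 0.91 [323. 175.] [ 0.524 -0.186  0.035]
puck0_c 0.87 [189. 110.] [ 0.359 -0.106  0.032]
ball 0.61 [362.  34.] [ 0.563 -0.04   0.101]
0.058 [520 114  26  56 305] [ 0.761 -0.142  0.068] [ 0.768 -0.145  0.067] [0.026 0.064 0.017]
0.058 [546 114  36  56 611] [ 0.816 -0.144  0.067] [ 0.807 -0.145  0.066] [0.033 0.062 0.017]
0.058 [322 179  34  34 868] [ 0.541 -0.209  0.066] [ 0.542 -0.209  0.064] [0.039 0.039 0.011]
0.058 [ 377  337   65   33 1945] [ 0.635 -0.422  0.066] [ 0.639 -0.423  0.064] [0.086 0.053 0.011]
0.028 [171  95  32  34 828] [ 0.356 -0.107  0.031] [ 0.356 -0.108  0.031] [0.039 0.039 0.006]
0.028 [542 119  22  46 398] [ 0.815 -0.144  0.037] [ 0.81  -0.145  0.037] [0.023 0.055 0.017]
0.028 [307 162  31  32 651] [ 0.519 -0.187  0.036] [ 0.522 -0.19   0.036] [0.038 0.039 0.014]
0.028 [344 170  30  32 592] [ 0.57  -0.197  0.036] [ 0.568 -0.2    0.036] [0.037 0.039 0.016]
0.028 [170 188  31  30 715] [ 0.343 -0.221  0.031] [ 0.343 -0.221  0.031] [0.04  0.039 0.006]
0.028 [318 202  31  26 442] [ 0.533 -0.24   0.036] [ 0.536 -0.237  0.034] [0.039 0.033 0.007]
```

View pics/w1.png

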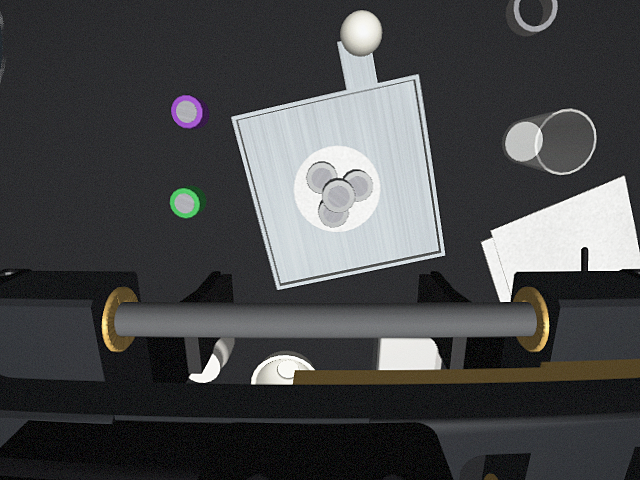

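Wrist view: heap on the disc, with the top puck at (338,195) and three lower ones at (322,177), (357,185) and (333,212), all grey and inside the tray. The purple puck (187,111) and green puck (185,203) are outside it. I'll check my choice in a close crop and fit the tray.

```bash
python3 - <<'E'
from h import *
np.set_printoptions(precision=4,suppress=True)
P=cv2.imread("pics/w1.png"); cv2.imwrite("pics/crop1.png",cv2.resize(P[65:295,165:455],None,fx=2.5,fy=2.5))
w=[world("wrist",p,z=.016)for p in((233,117),(419,75),(445,255),(277,290))]; w=np.array(w); print(w, w.mean(0))
for i in range(4):
    e=w[(i+1)%4]-w[i]; print(np.linalg.norm(e),np.degrees(np.arctan2(e[1],e[0])))
X=np.load("X1.npy"); m=(X[...,2]>.06)&(X[...,2]<.12)&(abs(X[...,0]-.56)<.04)&(abs(X[...,1]+.04)<.04); q=X[m]
print("ball",(q.min(0)+q.max(0))/2,q.max(0)-q.min(0),q[:,2].max())
E
```

```text
[[ 0.4085 -0.1081  0.016 ]
 [ 0.6406 -0.058   0.016 ]
 [ 0.6903 -0.2898  0.016 ]
 [ 0.4571 -0.3416  0.016 ]] [ 0.5491 -0.1994  0.016 ]
0.2373907760199616 12.200258635069671
0.23714044868129666 -77.88826716766681
0.23894253759516065 -167.48119045302286
0.23847630718792956 101.74028834400552
ball [ 0.5635 -0.0349  0.0892] [0.0431 0.0433 0.0301] 0.10430007820879594
```

View pics/crop1.png

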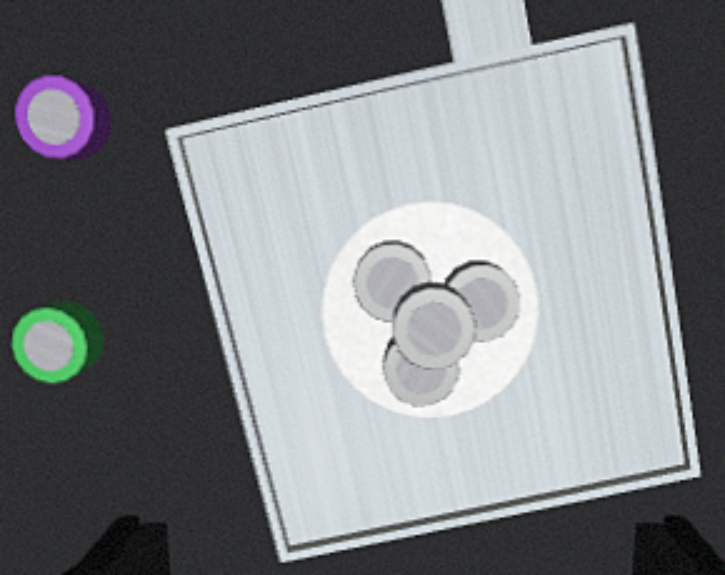

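The crop confirms four plain grey pucks on the disc. The colour-ringed ones outside the tray stay put. The tray centre is (.549,-.199) at yaw 12.3°. Now I'll lift the top puck.

```bash
python3 -m handwheel '[[0.004,0,-0.035,0,0,0],[0.008,0,-0.07,0,0,0],[0.012,0.001,-0.11,0,0,0],[0.016,0.001,-0.15,0,0,0],[0.016,0.001,-0.19,0,0,0],[0.016,0.001,-0.225,0,0,0],[0.016,0.001,-0.25,0,0,0],[0.016,0.001,-0.268,0,0,0]]' 0.4
python3 -m handwheel '[[0,0,-0.015,0,0,0],[0,0,-0.03,0,0,0],[0,0,-0.03,0,0,0],[0,0,-0.03,0,0,0],[0,0,-0.03,0,0,0],[0,0,-0.03,0,0,0],[0,0,-0.03,0,0,0],[0,0,-0.03,0,0,0]]'
```

```text
time_s: 2.23
position: [0.5397, -0.2059, 0.0959]
tcp_rot: [[-0.003, 1.0, -0.005], [1.0, 0.003, 0.003], [0.003, -0.005, -1.0]]
force: [-0.5, 0.4, 0.1]
opening: 0.705
grasp_force: 0.0
time_s: 2.9
position: [0.5415, -0.2091, 0.0705]
tcp_rot: [[-0.0, 1.0, 0.002], [1.0, 0.0, -0.001], [-0.001, 0.002, -1.0]]
force: [-0.8, -0.5, -0.1]
opening: 0.703
grasp_force: 0.0
```

```bash
python3 -m handwheel '[[0,0,0,0,0,0],[0,0,0,0,0,0],[0,0,0,0,0,0],[0,0,0,0,0,0],[0,0,0,0,0,0],[0,0,0.015,0,0,0],[0,0,0.03,0,0,0],[0,0,0.04,0,0,0]]' -1
python3 -m handwheel '[[0.012,0.018,0,0,0,0],[0.024,0.036,0,0,0,0],[0.036,0.054,0,0,0,0],[0.048,0.072,0,0,0,0],[0.048,0.072,0,0,0,0],[0.048,0.072,-0.02,0,0,0],[0.048,0.072,-0.04,0,0,0],[0.048,0.072,-0.055,0,0,0]]'
python3 -m handwheel '[[0,0,-0.007,0,0,0],[0,0,-0.014,0,0,0],[0,0,-0.014,0,0,0],[0,0,-0.014,0,0,0],[0,0,-0.014,0,0,0],[0,0,-0.014,0,0,0],[0,0,-0.014,0,0,0],[0,0,-0.014,0,0,0]]'
```

```text
time_s: 3.57
position: [0.5411, -0.2091, 0.1103]
tcp_rot: [[0.0, 1.0, 0.0], [1.0, -0.0, -0.0], [-0.0, 0.0, -1.0]]
force: [-0.1, -0.6, -0.5]
opening: 0.447
grasp_force: 30.0
time_s: 4.23
position: [0.5884, -0.137, 0.0536]
tcp_rot: [[-0.0, 1.0, -0.001], [1.0, 0.0, 0.0], [0.0, -0.001, -1.0]]
force: [-0.1, -0.1, -1.0]
opening: 0.454
grasp_force: 30.0
time_s: 4.9
position: [0.5892, -0.1371, 0.041]
tcp_rot: [[-0.0, 1.0, 0.001], [1.0, 0.0, -0.0], [-0.0, 0.001, -1.0]]
force: [-0.6, 0.8, -0.5]
opening: 0.449
grasp_force: 30.0
```

```bash
python3 -m handwheel '[[0,0,-0.001,0,0,0],[0,0,-0.001,0,0,0],[0,0,-0.001,0,0,0],[0,0,-0.001,0,0,0],[0,0,-0.001,0,0,0],[0,0,0.02,0,0,0],[0,0,0.04,0,0,0],[0,0,0.06,0,0,0]]' 0.4
python3 -m handwheel '[[-0.013,-0.024,0,0,0,-0.05],[-0.026,-0.048,0,0,0,-0.1],[-0.04,-0.072,0,0,0,-0.109],[-0.053,-0.0965,0,0,0,-0.109],[-0.053,-0.0965,0,0,0,-0.109],[-0.053,-0.0965,-0.02,0,0,-0.109],[-0.053,-0.0965,-0.04,0,0,-0.109],[-0.053,-0.0965,-0.055,0,0,-0.109]]'
python3 -m handwheel '[[0,0,-0.01,0,0,0],[0,0,-0.01,0,0,0],[0,0,-0.01,0,0,0],[0,0,-0.01,0,0,0],[0,0,-0.01,0,0,0],[0,0,-0.01,0,0,0],[0,0,-0.01,0,0,0],[0,0,-0.01,0,0,0]]'
```

```text
time_s: 5.57
position: [0.5886, -0.1368, 0.1008]
tcp_rot: [[-0.0, 1.0, -0.001], [1.0, 0.0, 0.001], [0.001, -0.001, -1.0]]
force: [1.1, -0.1, 0.0]
opening: 0.701
grasp_force: 0.0
time_s: 6.23
position: [0.5358, -0.2332, 0.0447]
tcp_rot: [[0.217, 0.976, -0.0], [0.976, -0.217, 0.0], [0.0, -0.0, -1.0]]
force: [0.9, -0.2, -0.8]
opening: 0.703
grasp_force: 0.0
time_s: 6.9
position: [0.5362, -0.2336, 0.0361]
tcp_rot: [[0.216, 0.976, 0.001], [0.976, -0.216, -0.001], [-0.0, 0.001, -1.0]]
force: [-0.5, 1.4, -0.4]
opening: 0.703
grasp_force: 0.0
```

```bash
python3 -m handwheel '[[0,0,0,0,0,0],[0,0,0,0,0,0],[0,0,0,0,0,0],[0,0,0,0,0,0],[0,0,0.01,0,0,0],[0,0,0.02,0,0,0],[-0.014,-0.014,0.02,0,0,0],[-0.027,-0.028,0.02,0,0,0]]' -1
python3 -m handwheel '[[0,0,0,0,0,0],[0,0,-0.01,0,0,0],[0,0,-0.02,0,0,0],[0,0,-0.02,0,0,0],[0,0,-0.02,0,0,0],[0,0,-0.02,0,0,0],[0,0,-0.02,0,0,0],[0,0,-0.02,0,0,0]]'
python3 -m handwheel '[[0,0,0,0,0,0],[0,0,0,0,0,0],[0,0,0,0,0,0],[0,0,0,0,0,0],[0,0,0,0,0,0],[0,0,0.02,0,0,0],[0,0,0.04,0,0,0],[0,0,0.065,0,0,0]]' 0.4
```

```text
time_s: 7.57
position: [0.5099, -0.2616, 0.0573]
tcp_rot: [[0.214, 0.977, 0.002], [0.977, -0.214, -0.002], [-0.001, 0.003, -1.0]]
force: [0.3, -0.7, -0.4]
opening: 0.455
grasp_force: 30.0
time_s: 8.23
position: [0.5087, -0.2607, 0.035]
tcp_rot: [[0.216, 0.976, -0.001], [0.976, -0.216, 0.001], [0.001, -0.001, -1.0]]
force: [-0.4, -0.3, -0.6]
opening: 0.45
grasp_force: 30.0
time_s: 8.9
position: [0.5081, -0.2609, 0.1002]
tcp_rot: [[0.216, 0.976, -0.002], [0.976, -0.216, 0.002], [0.001, -0.003, -1.0]]
force: [0.1, 0.8, 1.0]
opening: 0.697
grasp_force: 0.0
```

```bash
python3 -m handwheel '[[0.004,0.018,0,0,0,0.06],[0.008,0.036,0,0,0,0.12],[0.013,0.054,0,0,0,0.18],[0.013,0.0715,0,0,0,0.24],[0.013,0.0715,0,0,0,0.3],[0.013,0.0715,0,0,0,0.36],[0.013,0.0715,0,0,0,0.42],[0.013,0.0715,0,0,0,0.476]]'
python3 -m handwheel '[[0,0,-0.02,0,0,0],[0,0,-0.04,0,0,0],[0,0,-0.055,0,0,0],[0,0,-0.065,0,0,0],[0,0,-0.065,0,0,0],[0,0,-0.065,0,0,0],[0,0,-0.065,0,0,0],[0,0,-0.065,0,0,0]]'
python3 -m handwheel '[[0,0,0,0,0,0],[0,0,0,0,0,0],[0,0,0,0,0,0],[0,0,0,0,0,0],[0,0,0.01,0,0,0],[0,0,0.02,0,0,0],[-0.017,0.015,0.02,0,0,0],[-0.035,0.031,0.02,0,0,0]]' -1
python3 -m handwheel '[[0,0,0,0,0,0],[0,0,-0.01,0,0,0],[0,0,-0.02,0,0,0],[0,0,-0.02,0,0,0],[0,0,-0.02,0,0,0],[0,0,-0.02,0,0,0],[0,0,-0.02,0,0,0],[0,0,-0.02,0,0,0]]'
python3 -m handwheel '[[0,0,0,0,0,0],[0,0,0,0,0,0],[0,0,0,0,0,0],[0,0,0,0,0,0],[0,0,0,0,0,0],[0,0,0.02,0,0,0],[0,0,0.04,0,0,0],[0,0,0.065,0,0,0]]' 0.4
```

```text
time_s: 9.57
position: [0.522, -0.1897, 0.1007]
tcp_rot: [[-0.674, 0.738, 0.0], [0.738, 0.674, -0.0], [-0.0, 0.0, -1.0]]
force: [0.7, -0.1, 0.2]
opening: 0.697
grasp_force: 0.0
time_s: 10.23
position: [0.5226, -0.1903, 0.0365]
tcp_rot: [[-0.67, 0.743, 0.002], [0.743, 0.67, -0.001], [-0.002, 0.001, -1.0]]
force: [0.3, -0.1, 0.1]
opening: 0.702
grasp_force: 0.0
time_s: 10.9
position: [0.489, -0.1605, 0.0573]
tcp_rot: [[-0.669, 0.743, 0.005], [0.743, 0.669, -0.003], [-0.006, 0.002, -1.0]]
force: [-0.2, -0.0, -1.6]
opening: 0.45
grasp_force: 30.0
time_s: 11.57
position: [0.4874, -0.1595, 0.0352]
tcp_rot: [[-0.67, 0.743, 0.0], [0.743, 0.67, -0.0], [-0.001, 0.0, -1.0]]
force: [0.4, -0.4, 0.1]
opening: 0.449
grasp_force: 30.0
time_s: 12.23
position: [0.486, -0.1585, 0.1002]
tcp_rot: [[-0.67, 0.743, -0.003], [0.743, 0.67, 0.002], [0.003, -0.001, -1.0]]
force: [0.7, 0.3, -0.9]
opening: 0.698
grasp_force: 0.0
```

```bash
python3 -m handwheel '[[0.02,-0.01,0,0,0,-0.06],[0.04,-0.02,0,0,0,-0.12],[0.06,-0.03,0,0,0,-0.18],[0.08,-0.041,0,0,0,-0.24],[0.08,-0.041,0,0,0,-0.3],[0.08,-0.041,0,0,0,-0.367],[0.08,-0.041,0,0,0,-0.367],[0.08,-0.041,-0.02,0,0,-0.367]]'
python3 -m handwheel '[[0,0,-0.02,0,0,0],[0,0,-0.035,0,0,0],[0,0,-0.045,0,0,0],[0,0,-0.045,0,0,0],[0,0,-0.045,0,0,0],[0,0,-0.045,0,0,0],[0,0,-0.045,0,0,0],[0,0,-0.045,0,0,0]]'
python3 -m handwheel '[[0,0,0,0,0,0],[0,0,0,0,0,0],[0,0,0,0,0,0],[0,0,0,0,0,0],[0,0,0.01,0,0,0],[0,0,0.02,0,0,0],[0.022,-0.02,0.02,0,0,0],[0.044,-0.039,0.02,0,0,0]]' -1
python3 -m handwheel '[[0,0,0,0,0,0],[0,0,-0.01,0,0,0],[0,0,-0.02,0,0,0],[0,0,-0.02,0,0,0],[0,0,-0.02,0,0,0],[0,0,-0.02,0,0,0],[0,0,-0.02,0,0,0],[0,0,-0.02,0,0,0]]'
python3 -m handwheel '[[0,0,0,0,0,0],[0,0,0,0,0,0],[0,0,0,0,0,0],[0,0,0,0,0,0],[0,0,0,0,0,0],[0,0,0.03,0,0,0],[0,0,0.07,0,0,0],[0,0,0.11,0,0,0]]' 0.4
```

```text
time_s: 12.9
position: [0.5691, -0.2011, 0.0834]
tcp_rot: [[-0.003, 1.0, 0.006], [1.0, 0.003, -0.004], [-0.004, 0.006, -1.0]]
force: [-0.4, -0.4, 0.5]
opening: 0.704
grasp_force: 0.0
time_s: 13.57
position: [0.5676, -0.2003, 0.0366]
tcp_rot: [[-0.0, 1.0, 0.002], [1.0, 0.0, -0.001], [-0.001, 0.002, -1.0]]
force: [0.1, -0.7, -0.1]
opening: 0.702
grasp_force: 0.0
time_s: 14.23
position: [0.6108, -0.2384, 0.0573]
tcp_rot: [[-0.001, 1.0, -0.001], [1.0, 0.001, 0.0], [0.0, -0.001, -1.0]]
force: [0.4, -0.2, -1.1]
opening: 0.454
grasp_force: 30.0
time_s: 14.9
position: [0.6101, -0.2381, 0.035]
tcp_rot: [[-0.0, 1.0, -0.002], [1.0, 0.0, 0.001], [0.001, -0.002, -1.0]]
force: [0.6, 0.3, 0.4]
opening: 0.448
grasp_force: 30.0
time_s: 15.57
position: [0.6099, -0.2384, 0.1452]
tcp_rot: [[0.0, 1.0, -0.004], [1.0, -0.0, 0.002], [0.002, -0.004, -1.0]]
force: [0.4, -1.1, 0.5]
opening: 0.699
grasp_force: 0.0
```

```bash
python3 -m handwheel '[[0,0.01,0.04,0,0,0],[0,0.02,0.08,0,0,0],[-0.01,0.03,0.12,0,0,0],[-0.02,0.04,0.16,0,0,0],[-0.04,0.05,0.195,0,0,0],[-0.05,0.06,0.225,0,0,0],[-0.06,0.07,0.225,0,0,0],[-0.06,0.07,0.225,0,0,0]]'
cat > heap.py <<'E'
from h import *
np.set_printoptions(precision=4,suppress=True)
def cloud(st,D):
    c=cams.calibration("wrist")
    v,u=np.mgrid[0:480,0:640]; p=cv2.undistortPoints(np.dstack([u,v]).reshape(-1,1,2).astype(float),np.array(c["mtx"]),np.array(c["dist_coeffs"]))[:,0]
    pc=np.c_[p,np.ones(len(p))]*D.reshape(-1,1); T=np.array(c["tool_from_camera"]);W=np.array(st["tcp_rot"])
    X=((pc@T[:3,:3].T+T[:3,3])@W.T+st["position"]).reshape(480,640,3); X[D==0]=np.nan; return X
E
python3 - <<'E'
from heap import *
st=bot.read_state(); P,D=cams.capture("wrist"); cv2.imwrite("pics/w2.png",P); X=cloud(st,D)
m=((X[...,2]>.028)&(X[...,2]<.045)).astype(np.uint8); n,l,s,ce=cv2.connectedComponentsWithStats(m)
for i in range(1,n):
    if s[i,4]>300: q=X[l==i]; print(s[i],(q.min(0)+q.max(0))/2,q.max(0)-q.min(0))
E
python3 -m handwheel '[[0,0.04,0,0,0,0],[0,0.08,0,0,0,0],[0.01,0.12,0,0,0,0],[0.01,0.16,0,0,0,0],[0.02,0.2,0,0,0,0],[0.02,0.24,0,0,0,0],[0.02,0.28,0,0,0,0],[0.02,0.32,0,0,0,0]]'
python3 -m handwheel '[[0,0.04,0,0,0,0],[0,0.08,0,0,0,0],[0,0.09,0,0,0,0],[0,0.09,0,0,0,0],[0,0.09,0,0,0,0],[0,0.09,0,0,0,0],[0,0.09,0,0,0,0],[0,0.09,0,0,0,0]]'
python3 - <<'E'
from heap import *
st=bot.read_state(); P,D=cams.capture("wrist"); cv2.imwrite("pics/w3.png",P); X=cloud(st,D); np.save("X3.npy",X)
for q in ["pivot","lens","peg","ball"]:
    for r in models.tip_of(q,"wrist")[:4]:
        px=r["position"]; d=med(D,px); print(q,round(r["conf"],2),np.round(px), world("wrist",px,d,st=st) if d else None, {k:world("wrist",px,z=k,st=st) for k in(.08,.162)})
E
```

```text
time_s: 16.23
position: [0.5499, -0.1674, 0.3736]
tcp_rot: [[-0.001, 1.0, 0.003], [1.0, 0.001, -0.001], [-0.001, 0.003, -1.0]]
force: [-0.2, 0.1, -0.9]
opening: 0.702
grasp_force: 0.0
[156 135  32  31 758] [ 0.3554 -0.1081  0.0312] [0.0395 0.0376 0.0063]
[340 157  31  32 761] [ 0.5893 -0.1368  0.0338] [0.038  0.039  0.0105]
[511 161  27  43 348] [ 0.8064 -0.1468  0.0365] [0.0277 0.0537 0.017 ]
[261 174  31  31 769] [ 0.4884 -0.1579  0.0332] [0.0386 0.0383 0.0103]
[156 222  30  29 657] [ 0.3426 -0.221   0.0309] [0.0396 0.0392 0.0054]
[355 235  30  30 690] [ 0.6108 -0.239   0.0336] [0.0392 0.0398 0.011 ]
[280 251  29  29 666] [ 0.5094 -0.2612  0.0336] [0.0381 0.0387 0.0111]
[356 353  52  17 376] [ 0.6331 -0.4108  0.0365] [0.0717 0.0266 0.0169]
time_s: 16.95
position: [0.5711, 0.1525, 0.3682]
tcp_rot: [[0.001, 1.0, -0.004], [1.0, -0.001, -0.001], [-0.001, -0.004, -1.0]]
force: [0.4, 0.7, 0.5]
opening: 0.701
grasp_force: 0.0
time_s: 17.62
position: [0.5714, 0.2392, 0.3705]
tcp_rot: [[0.003, 1.0, -0.0], [1.0, -0.003, -0.0], [-0.0, -0.0, -1.0]]
force: [-0.1, 0.2, -0.7]
opening: 0.701
grasp_force: 0.0
pivot 0.73 [339. 209.] [0.5885 0.231  0.0714] {0.08: array([0.5882, 0.2325, 0.08  ]), 0.162: array([0.5852, 0.2472, 0.162 ])}
lens 0.86 [387.  72.] [0.6408 0.3838 0.0674] {0.08: array([0.6388, 0.3817, 0.08  ]), 0.162: array([0.6261, 0.3677, 0.162 ])}
peg 0.83 [294. 298.] [0.5416 0.1606 0.1729] {0.08: array([0.5331, 0.1195, 0.08  ]), 0.162: array([0.5406, 0.1558, 0.162 ])}
```

View pics/w2.png

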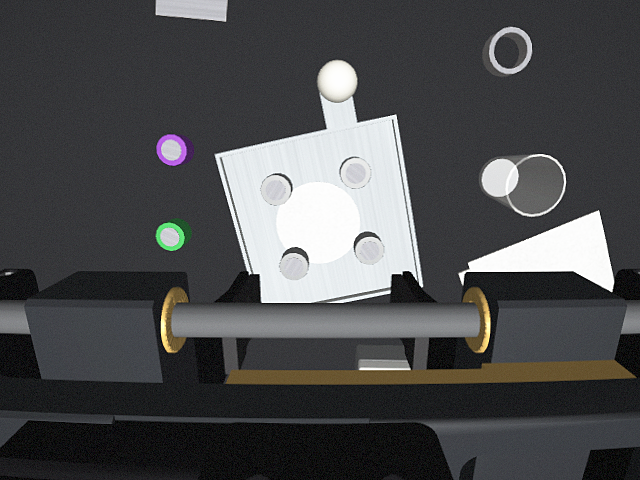

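View pics/w3.png

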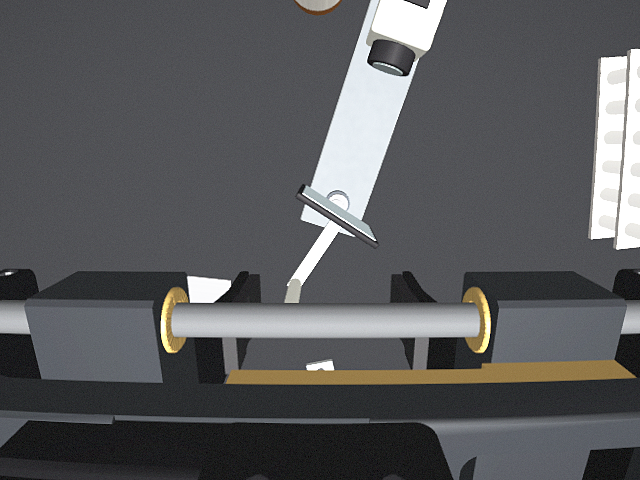

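Picture w2 shows the four pucks standing apart near the disc's edge at (355,172), (276,189), (369,247) and (293,264), about 104 mm apart. Picture w3 shows the mirror and pivot at (339,209), the lens at (390,60) and the peg at (294,293), partly hidden by the gripper. Next I'll refine the plate axis and the pivot.

```bash
python3 - <<'E'
from heap import *
X=np.load("X3.npy"); P=cv2.imread("pics/w3.png").astype(int).sum(2)
def rect(m,n):
    q=X[m]; r=cv2.minAreaRect((q[:,:2]*1000).astype(np.float32)); b=cv2.boxPoints(r); e=[b[1]-b[0],b[2]-b[1]]
    print(n,len(q),r,[ (np.linalg.norm(v),np.degrees(np.arctan2(v[1],v[0]))) for v in e]); return q
z=X[...,2]; near=(X[...,0]>.5)&(X[...,0]<.72)&(X[...,1]>.1)
m=near&(z>.006)&(z<.018)&(P>420); m=cv2.morphologyEx(m.astype(np.uint8),cv2.MORPH_OPEN,np.ones((5,5)))>0
rect(m,"plate")
m=near&(z>.1)&(z<.125)&(X[...,1]>.36); m=cv2.morphologyEx(m.astype(np.uint8),cv2.MORPH_OPEN,np.ones((5,5)))>0; rect(m,"camtop")
m=near&(z>.114)&(z<.135)&(X[...,1]<.32)&(X[...,1]>.19);q=rect(m,"mirrortop")
m=near&(z>.13)&(z<.2)&(X[...,1]<.25);q=rect(m,"peg"); print(np.median(q,0) if len(q) else 0, z[m].max())
# edges of plate per image line
for v in range(100,190,15):
    row=P[v]; h=np.where((row>420)&near[v])[0]
    if len(h):
        a,b=(world("wrist",(h[i]+o,v),z=.012) for i,o in((0,-.5),(-1,.5))); print(v,h[0],h[-1],a[:2],b[:2])
E
```

```text
plate 9245 ((620.056396484375, 329.47113037109375), (287.6415100097656, 80.11217498779297), 71.83985137939453) [(np.float32(80.11216), np.float32(-18.160137)), (np.float32(287.64154), np.float32(71.83986))]
camtop 3445 ((654.0975341796875, 413.1596984863281), (72.92185974121094, 60.880149841308594), 0.11172963678836823) [(np.float32(60.88018), np.float32(-89.888214)), (np.float32(72.92189), np.float32(0.11173801))]
mirrortop 1290 ((573.1509399414062, 208.60025024414062), (53.24238204956055, 103.91967010498047), 56.66326904296875) [(np.float32(103.919624), np.float32(-33.33674)), (np.float32(53.242363), np.float32(56.663303))]
peg 272 ((538.93896484375, 159.65609741210938), (6.619448661804199, 13.587955474853516), 80.30416107177734) [(np.float32(13.588014), np.float32(-9.695791)), (np.float32(6.6194625), np.float32(80.30387))]
[0.5395 0.1614 0.1588] 0.18590841493175805
100 338 403 [0.5874 0.3611] [0.6711 0.3615]
115 333 398 [0.5811 0.3429] [0.6655 0.3431]
130 329 393 [0.576  0.3243] [0.6598 0.3244]
145 324 388 [0.5695 0.3054] [0.654  0.3055]
160 319 382 [0.5629 0.2863] [0.6468 0.2863]
175 314 377 [0.5562 0.2668] [0.6409 0.2667]
```

```bash
python3 -m handwheel '[[-0.006,-0.016,-0.01,0,0,-0.06],[-0.012,-0.033,-0.03,0,0,-0.12],[-0.02,-0.05,-0.05,0,0,-0.18],[-0.026,-0.066,-0.08,0,0,-0.24],[-0.033,-0.086,-0.11,0,0,-0.29],[-0.033,-0.086,-0.13,0,0,-0.29],[-0.033,-0.086,-0.13,0,0,-0.29],[-0.033,-0.086,-0.13,0,0,-0.29]]' 0.4
python3 - <<'E'
from heap import *
st=bot.read_state(); P,D=cams.capture("wrist"); cv2.imwrite("pics/w4.png",P); X=cloud(st,D); np.save("X4.npy",X); print(st["position"])
for q in ["pivot","peg"]:
    for r in models.tip_of(q,"wrist")[:3]:
        px=r["position"]; d=med(D,px); print(q,round(r["conf"],2),np.round(px), world("wrist",px,d,st=st) if d else None, {k:world("wrist",px,z=k,st=st) for k in(.08,.162)})
E
```

```text
time_s: 18.53
position: [0.5379, 0.1548, 0.2402]
tcp_rot: [[0.548, 0.836, -0.001], [0.836, -0.548, 0.0], [-0.001, -0.001, -1.0]]
force: [0.3, -0.2, -0.2]
opening: 0.704
grasp_force: 0.0
[0.5379 0.1548 0.2402]
pivot 0.59 [326. 116.] [0.5852 0.2265 0.1227] {0.08: array([0.5866, 0.2287, 0.08  ]), 0.162: array([0.5839, 0.2245, 0.162 ])}
peg 0.75 [325. 260.] [0.5418 0.1612 0.1857] {0.08: array([0.5226, 0.1325, 0.08  ]), 0.162: array([0.5375, 0.1547, 0.162 ])}
```

View pics/w4.png

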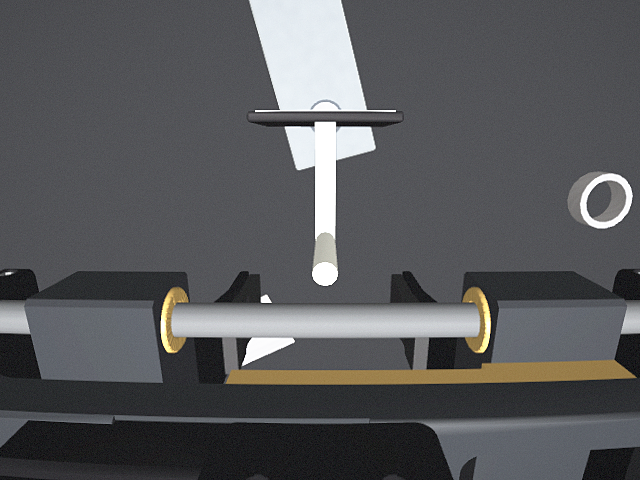

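Close view: the peg top at (325,273) is right between the fingers, and the mirror's top rim runs level from (248,115) to (403,115), with its front edge at row 110. I'll get the pivot from that and then lower onto the peg.

```bash
python3 - <<'E'
from h import *
for p,z in(((325.5,110),.122),((325,273),.188),((248,111),.122),((403,111),.122)): print(p,np.round(world("wrist",p,z=z),4))
E
python3 -m handwheel '[[0,0,-0.015,0,0,0],[0,0,-0.03,0,0,0],[0,0,-0.045,0,0,0],[0,0,-0.06,0,0,0],[0,0,-0.072,0,0,0],[0,0,-0.072,0,0,0],[0,0,-0.072,0,0,0],[0,0,-0.072,0,0,0]]'
python3 -m handwheel '[[0,0,0,0,0,0],[0,0,0,0,0,0],[0,0,0,0,0,0],[0,0,0,0,0,0],[0,0,0,0,0,0],[0,0,0,0,0,0],[0,0,0,0,0,0],[0,0,0,0,0,0]]' -1
```

```text
(325.5, 110) [0.5898 0.2309 0.122 ]
(325, 273) [0.54   0.1557 0.188 ]
(248, 111) [0.5465 0.2588 0.122 ]
(403, 111) [0.6327 0.2024 0.122 ]
time_s: 19.35
position: [0.5392, 0.1555, 0.17]
tcp_rot: [[0.548, 0.837, 0.003], [0.837, -0.548, 0.0], [0.002, 0.002, -1.0]]
force: [-0.3, 0.6, 0.2]
opening: 0.702
grasp_force: 0.0
time_s: 20.02
position: [0.5379, 0.155, 0.1685]
tcp_rot: [[0.548, 0.836, -0.0], [0.836, -0.548, 0.0], [-0.0, -0.0, -1.0]]
force: [-0.3, 0.3, -0.2]
opening: 0.178
grasp_force: 0.0
```

```bash
python3 - <<'E'
import numpy as np
r=np.array([-.050,-.076])
for i in list(range(1,13)):
    f=np.radians(68.5*i/12); R=np.array([[np.cos(f),np.sin(f)],[-np.sin(f),np.cos(f)]])
    print(i,np.round(R@r-r,4),round(-f/2,4))
E
python3 -m handwheel '[[0,0,0,0,0,0],[0,0,0,0,0,0],[0,0,0,0,0,0],[0,0,0,0,0,0],[0,0,0,0,0,0],[0,0,0,0,0,0],[0,0,0,0,0,0],[0,0,0,0,0,0]]'
```

```text
1 [-0.0073  0.0054] -0.0498
2 [-0.0141  0.0114] -0.0996
3 [-0.0202  0.0181] -0.1494
4 [-0.0256  0.0254] -0.1993
5 [-0.0302  0.0331] -0.2491
6 [-0.0341  0.0413] -0.2989
7 [-0.0371  0.0499] -0.3487
8 [-0.0393  0.0587] -0.3985
9 [-0.0406  0.0676] -0.4483
10 [-0.041   0.0767] -0.4981
11 [-0.0405  0.0857] -0.548
12 [-0.039   0.0947] -0.5978
time_s: 20.68
position: [0.5378, 0.1551, 0.1685]
tcp_rot: [[0.548, 0.836, -0.0], [0.836, -0.548, 0.0], [-0.0, -0.0, -1.0]]
force: [-1.2, 0.5, -0.6]
opening: 0.158
grasp_force: 30.0
```

```bash
python3 -m handwheel '[[-0.0073,0.0054,0,0,0,-0.05],[-0.0141,0.0114,0,0,0,-0.1],[-0.0202,0.0181,0,0,0,-0.149],[-0.0256,0.0254,0,0,0,-0.199],[-0.0302,0.0331,0,0,0,-0.249],[-0.0341,0.0413,0,0,0,-0.299],[-0.0341,0.0413,0,0,0,-0.299],[-0.0341,0.0413,0,0,0,-0.299]]'
python3 -m handwheel '[[-0.003,0.0086,0,0,0,-0.05],[-0.0052,0.0174,0,0,0,-0.1],[-0.0065,0.0263,0,0,0,-0.149],[-0.0069,0.0354,0,0,0,-0.199],[-0.0064,0.0444,0,0,0,-0.249],[-0.0049,0.0534,0,0,0,-0.299],[-0.0049,0.0534,0,0,0,-0.299],[-0.0049,0.0534,0,0,0,-0.299]]'
python3 - <<'E'
from heap import *
st=bot.read_state(); P,D=cams.capture("wrist"); cv2.imwrite("pics/w5.png",P); print(st["position"],st["opening"],st["grasp_force"])
E
```

```text
time_s: 21.35
position: [0.5041, 0.1958, 0.1685]
tcp_rot: [[0.922, 0.386, 0.0], [0.386, -0.922, -0.001], [-0.0, 0.001, -1.0]]
force: [1.3, -2.3, -0.9]
opening: 0.148
grasp_force: 30.0
time_s: 22.02
position: [0.4993, 0.2487, 0.1685]
tcp_rot: [[0.98, -0.199, -0.0], [-0.199, -0.98, -0.002], [0.0, 0.001, -1.0]]
force: [0.3, -4.0, 0.8]
opening: 0.15
grasp_force: 30.0
[0.4993 0.2487 0.1685] 0.1496400267121172 30.001976522617042
```

View pics/w5.png

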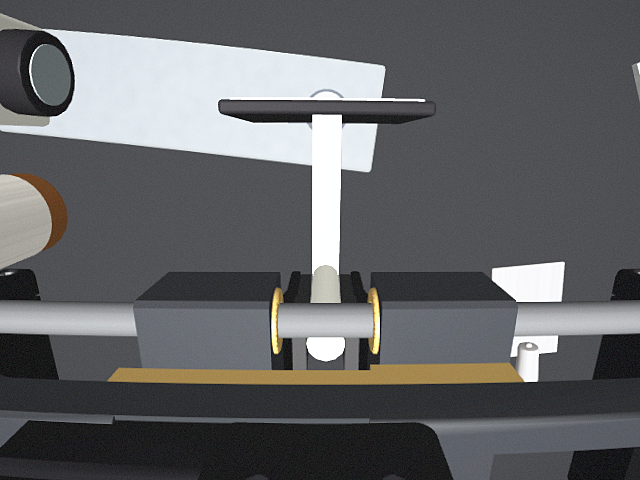

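The peg is held between the pads, the force (-4 N along y) matches the spring, and the rim runs level at row ~102. I'll measure the mirror's direction from the rim and compare it with the rest picture.

```bash
python3 - <<'E'
from heap import *
import types
def edge(f,u0,u1,v0,v1,st):
    g=cv2.GaussianBlur(cv2.cvtColor(cv2.imread(f),cv2.COLOR_BGR2GRAY),(5,5),0).astype(float); pts=[]
    for u in range(u0,u1,3):
        if 290<u<365: continue
        d=np.diff(g[v0:v1,u]); v=v0+.5+np.argmin(d); pts.append(world("wrist",(u,v),z=.122,st=st)[:2])   # bright->dark = front of black rim
    q=np.float32(pts); vx,vy,x,y=cv2.fitLine(q,cv2.DIST_HUBER,0,.001,.001).ravel()
    r=(q-[x,y])@[-vy,vx]; print(f,np.degrees(np.arctan2(vy,vx))%180,(x,y),"rms mm",1e3*r.std()); return
st=bot.read_state()
edge("pics/w5.png",235,425,92,112,st)
R4=[[.548,.836,-.001],[.836,-.548,0],[-.001,-.001,-1]]
edge("pics/w4.png",258,395,102,122,dict(position=[.5379,.1548,.2402],tcp_rot=R4))
for p in((325.5,99.5),(327,101)): print(world("wrist",p,z=.122,st=st))
E
```

```text
pics/w5.png 77.990105 (np.float32(0.5856193), np.float32(0.22914493)) rms mm 0.08945728
pics/w4.png 146.71873 (np.float32(0.5905403), np.float32(0.22617)) rms mm 0.20262828
[0.5862 0.2314 0.122 ]
[0.5854 0.2309 0.122 ]
```

The rim fit gives a turn of 68.7°. That puts the reflected line of sight at about −95.7°, and the ball lies at about −95.2°. The miss is around 2–3 mm at a ball of 22 mm radius. The grip is firm at 30 N, so I'm handing in.

```bash
python3 -c "
from rig import bot
print(bot.hand_in())"
```

```text
the job is handed in; nothing more can be done
None
```

Job handed in at about 22 s: the four pucks stand flat on the tray with about 64 mm between neighbours, and the mirror is held by its peg at about 68.7°, aiming the camera's line of sight within about 3 mm of the ball's centre by my measurements.

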